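Test and reset the bench trip switch

ROBOT

A 7-joint arm with a two-finger parallel gripper is mounted at the origin on the work surface. World frame = base frame: x ahead of the robot, y to its left, z up, the work surface at z = 0. Lengths are in m, angles in rad, forces in N, time in s.
With the tool pointing down it reaches from about 0.4 to 0.875 m from the base axis. Payload 4.4 kg.
Tool frame: the origin (TCP) lies at the very end of the fingers, on their centre line; the grasp point (between the pads) lies 19 mm behind it; z points along the fingers, y is the line along which they close (so a half turn about z gives the same grasp; the last joint's range is limited). The gripper opens to 85 mm and grips with 20 to 120 N. Pads are 22 mm wide; open, the fingers measure 114 mm over their backs; the gripper's body (76 mm by 85 mm) begins 54 mm behind the grasp point. The pads swing forward as they close: fully open they stand 13 mm farther back than shut.
Start: joints at [-1.388, 0.628, 0.038, 1.517, -0.027, 0.996, -0.02], TCP at [0.16, 0.63, 0.206] pointing down, gripper open.
Joint ranges: [-3.06, 3.06], [-0.37, 2.12], [-1.25, 1.32], [0.18, 2.47], [-1.1, 4.24], [0.23, 1.98], [-2.94, 2.94]. Speed limits (rad/s): [2.57, 2.57, 3.14, 3.14, 3.14, 3.14, 3.14].

INTERFACE

Orientations are given as a rotation vector (axis times angle).
In Python, from station import get_obs, snapshot, finish_job gives the robot as it stands.
- The arm moves only by the tool send_rows, never from a script. Its argument "targets" is a list of rows, each an object of numbers: "dx", "dy", "dz": the shift along the tool's x, y, z in m; "ax", "ay", "az": the turn, a rotation vector about the tool's x, y, z in degrees. A call has 1 to 20 rows; each row is the pose to reach, as a shift and turn from the pose commanded when the call began, along the tool's axes at that moment; what a row does not reach only later rows make up. A row lasts 1/8 s, in which the tool goes at most 62.5 mm and 10.7 degrees, less where a joint would pass 70% of its speed; a pose out of reach is approached as far as the arm can. A call with a gripper value outside its range is refused whole. "claw" is the closure, from 0 (fully open) to 1 (shut), set as the call begins (left out, the last holds). The fingers move at their own pace and stop on an object; the grip force is fixed at half the most. Time passes only in rows, so rows that repeat a pose let the fingers close. It gives the time, the measured TCP pose, the force, the opening and the grip force at its end, in the units of the state.
- get_obs(): the state, without advancing time (a new reading comes with each control period).
- snapshot(name): name is "scene" or "top" or "wrist"; returns a dict with "pixels" (420x560x3 uint8, blue, green, red), "K" (3x3 intrinsics, pixels), "cam_to_world" (4x4, takes a point from camera to world coordinates). Camera axes: x right, y down, z forward; pixel columns grow to the right and rows downward; lengths in m; the calibration is good to about 2 mm. A picture is of the moment at which its call begins. There is no depth.
- finish_job(): hands the job in; it is judged then, once.
The state is a dict: "t": time; "joints": joint angles; "qd": joint speeds; "effort": joint torques, N m; "tool_pos": TCP position; "tool_rot": TCP orientation; "contact_force": force on the tool from outside, world axes, zero at the start; "moment": the same for the moment, N m; "opening": opening from 0.0 (shut) to 1.0 (fully open); "finger_force": force on a finger pad.
Only numpy, scipy, OpenCV 4.12 (cv2) and the standard library are available. Lean on these libraries where they do the work, as an engineer would, in place of code of your own. Each camera call takes 0.05 s, during which the arm holds its last target. There are 200 camera calls.

TASK

Test the repair bench's trip switch, the grey box with the yellow button: press its yellow test button so that the red-handled lever drops forward by itself, let go of the button, then lift that lever back up until it rests fully home against its back stop. Do not pull the lever down by hand, and leave the lever of the other switch, the one with the blue button, standing up.

Things in the scene. Friction and masses are not known exactly. Their poses are not given: they have to be found in the camera images.
- trip_switch: Fixed grey box, white top, yellow button on its right, red-handled lever on its left; 120 (x) by 145 (y) by 60 mm high, low feet 17 mm out at front and back. Origin: centre of the underside, on the bench. x points from its front (robot side) to its back, y left, z up; yaw within 0.45 rad. Between it and the blue switch 70 mm or more; the rest near it is under 50 mm high.
- test_button (a joint): Yellow round button, 26 mm wide, in a 42 mm yellow collar up to z 74 mm; unpressed its top centre is at (2, -34, 84) mm in the box frame. Value in m: 0 out, 0.007 fully in, pressed straight down. Spring: 1.2 N to start, 4 N fully in, up to 2 N more as it moves the lever; it returns by itself. The lever tips over at about 4 mm; press fully in.
- lever (a joint): Lever hinged along box y at (10, 34, 66) mm; red crossbar handle (16 mm round, 34 mm long, along y) 75 mm from it. In rad: 0 = up on its back stop, bar at (29, 34, 139); 1.1 = dropped to the front, bar at (-46, 34, 116). 70 g, swings freely, balances at 0.25: below it falls home, above forward. Under 1.5 N: lead the bar along its arc, from its front with shut fingers or pinched by its ends.
- other_lever (a joint): Lever of the other switch, the same in size and shape but with a BLUE button and collar, across the bench's middle, turned differently. 0 rad = up; it must stay up. Bystanders: white tub with a red lid between the switches, orange meter beyond them, screwdriver far to the left.
There are look-alikes about, which are no part of the job. What is shaped like the part that bears other_lever but black or purple is not meant.

How it is judged:
On the way, in this order (a step that is already met when the one before it is completed fails the run):
1. the yellow button is being pressed while the lever is still up (value of joint test_button above 0.0012 m and value of joint lever below 0.25 rad).
2. the pressed button tips the lever over (value of joint test_button above 0.002 m and value of joint lever above 0.3 rad).
3. the lever has dropped and the button is let go (value of joint lever above 0.95 rad and value of joint test_button below 0.001 m), for 0.1 s.
At the end, for the whole second after the job is handed in: The yellow-button switch's lever is back up within 0.1 rad of its back stop, its button is out (within 1 mm), and the other switch's lever is still up (within 0.15 rad) (value of joint lever below 0.1 rad and value of joint test_button below 0.001 m and value of joint other_lever below 0.15 rad); the robot touches nothing.
It fails at once if the other switch's lever is dropped (value of joint other_lever above 0.3 rad).
It also fails if it takes over 38 s, if anything falls off the work surface, if the arm or the gripper's body presses on something with over 40 N, if the wrist force passes 120 N, or if a joint passes its speed limit or range.

## Working session

There is one attempt and no reset: what is moved stays moved. The work goes in short steps, Python scripts to look and compute and a tool call to move; the robot and the scene stay as the last step left them, time stands still between calls to the robot, and variables do not carry over. Pictures are saved under pics/ and viewed, at most 10 in all, crops included, and the job is handed in when it is done.

Besides the shell and the picture viewer there is one more tool, called after "Call:" by a JSON object that holds its "method" and its "body", one argument or row to a line. send_rows: Moves the arm, as the interface text tells. Its arguments: {"type":"object","properties":{"targets":{"type":"array","items":{"type":"object","properties":{"dx":{"type":"number"},"dy":{"type":"number"},"dz":{"type":"number"},"ax":{"type":"number"},"ay":{"type":"number"},"az":{"type":"number"}}}},"claw":{"type":"number"}},"required":["targets"]}

```bash
mkdir -p pics; ls
python3 - <<'E'
from station import *
import cv2,numpy as np,pickle
for n in("scene","top"):
    s=snapshot(n); cv2.imwrite(f"pics/{n}0.png",s["pixels"]); pickle.dump(s,open(f"{n}0.pkl","wb"))
    print(n,s["K"].round(1).tolist(),s["cam_to_world"].round(3).tolist())
o=get_obs();print(o["t"],o["tool_pos"],o["tool_rot"],o["opening"])
E
```

```text
pics
scene [[511.6, 0.0, 289.4], [0.0, 511.6, 206.7], [0.0, 0.0, 1.0]] [[-0.35, 0.685, -0.639, 1.198], [0.937, 0.261, -0.233, 0.116], [0.007, -0.68, -0.733, 0.988], [0.0, 0.0, 0.0, 1.0]]
top [[383.8, 0.0, 280.1], [0.0, 383.8, 211.9], [0.0, 0.0, 1.0]] [[-0.004, -0.984, 0.178, 0.188], [-1.0, 0.007, 0.018, -0.174], [-0.019, -0.178, -0.984, 1.176], [0.0, 0.0, 0.0, 1.0]]
0.1 [0.1598625  0.62942268 0.20558242] [-3.89699471e-01 -3.11712948e+00  2.65702488e-03] 0.9989736941414843
```

View pics/scene0.png

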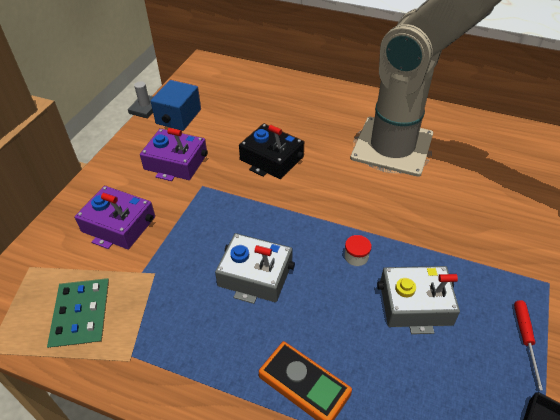

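View pics/top0.png

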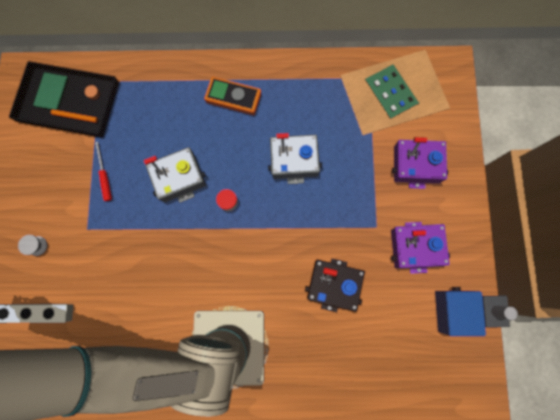

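The candidates are white-top switches with a yellow button (scene (406,287), top (183,168)) and a blue one (scene (240,254), top (306,153)). There are also black and purple look-alikes with blue buttons. Only the first has yellow, so it is the trip switch; its red bar is at scene (447,278), top (151,160). Next I measure it and make one confirming crop.

```bash
cat > h.py <<'E'
import cv2,numpy as np
def blobs(s,col,roi,amin=15):
    h=cv2.cvtColor(s["pixels"],cv2.COLOR_BGR2HSV)
    m=cv2.inRange(h,(22,130,90),(36,255,255)) if col=="y" else cv2.inRange(h,(0,170,80),(6,255,255))|cv2.inRange(h,(174,170,80),(180,255,255))
    z=np.zeros_like(m);x0,y0,x1,y1=roi;z[y0:y1,x0:x1]=m[y0:y1,x0:x1]
    n,l,st,c=cv2.connectedComponentsWithStats(z)
    return sorted([(int(st[i,4]),c[i].round(1).tolist(),st[i,:4].tolist()) for i in range(1,n) if st[i,4]>=amin],reverse=True),l
def ray(s,p):
    T=s["cam_to_world"];d=T[:3,:3]@np.linalg.inv(s["K"])@[p[0],p[1],1.]
    return T[:3,3],d/np.linalg.norm(d)
def plane(s,p,z):
    o,d=ray(s,p);return o+d*(z-o[2])/d[2]
def tri(*sp):
    A=np.zeros((3,3));b=np.zeros(3)
    for s,p in sp:
        o,d=ray(s,p);M=np.eye(3)-np.outer(d,d);A+=M;b+=M@o
    x=np.linalg.solve(A,b)
    r=[np.linalg.norm(np.cross(x-ray(s,p)[0],ray(s,p)[1])) for s,p in sp]
    return x,np.round(r,4)
E
python3 - <<'E'
from h import *;import pickle
S=pickle.load(open("scene0.pkl","rb"));T=pickle.load(open("top0.pkl","rb"))
R={}
for n,s,roi in(("S",S,(375,255,470,340)),("T",T,(138,140,212,205))):
    for c in "yr":
        b,_=blobs(s,c,roi,8);print(n,c,b);R[n+c]=b[0][1]
for c in "yr":print(c,tri((S,R["S"+c]),(T,R["T"+c])))
a=cv2.resize(S["pixels"][250:345,365:475],None,fx=5,fy=5,interpolation=cv2.INTER_CUBIC)
b=cv2.resize(T["pixels"][140:208,138:212],(225,475))
cv2.imwrite("pics/crop.png",np.hstack([a,b]))
E
```

```text
S y [(294, [405.5, 287.2], [396, 278, 20, 19]), (62, [431.6, 271.1], [427, 268, 10, 8])]
S r [(128, [448.3, 277.7], [440, 274, 18, 8])]
T y [(120, [182.7, 166.6], [177, 161, 13, 12]), (21, [167.0, 189.0], [165, 187, 5, 5])]
T r [(42, [150.0, 159.6], [145, 157, 11, 7])]
y (array([0.52882025, 0.13849512, 0.06867765]), array([0.0002, 0.0002]))
r (array([0.52813495, 0.21232891, 0.14047142]), array([0., 0.]))
```

View pics/crop.png

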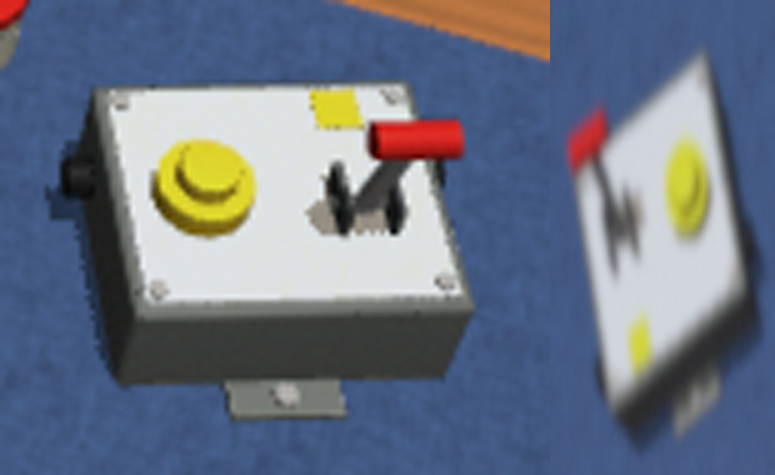

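The crop shows the yellow button and collar at (205,180) in the enlarged view and the red bar standing up at (420,140), so this is the trip switch with its lever up. The button-to-bar distance is 73.8 mm against 73.2 expected, and the bar is at z 140 against 139.

```bash
cat >> h.py <<'E'
from scipy.spatial.transform import Rotation as Ro
YAW=np.deg2rad(22.2);O=np.array([.5141,.1692,0])
def w(p): return O+Ro.from_euler("z",YAW).apply(np.array(p)/1000)
def rel(o,p,x_angle=None):
    R=Ro.from_rotvec(o["tool_rot"]);d=R.inv().apply(np.array(p)-o["tool_pos"])
    if x_angle is None: return d.round(4)
    x=np.array([np.cos(x_angle),np.sin(x_angle),0]);z=np.array([0,0,-1.]);Q=Ro.from_matrix(np.c_[x,np.cross(z,x),z])
    return d.round(4),np.rad2deg((R.inv()*Q).as_rotvec()).round(2)
E
python3 - <<'E'
from h import *;from station import get_obs
o=get_obs();p=w((2,-37,190));print(p,w((29,34,139)),rel(o,p,YAW+np.pi/2))
E
```

```text
[0.52993185 0.13569847 0.19      ] [0.52810366 0.21163698 0.139     ] (array([-0.4802, -0.3874,  0.0162]), array([-9.000e-02,  5.000e-02,  5.355e+01]))
```

Call:
{"method": "send_rows", "body": {
  "targets": [
    {"dx": -0.02, "dy": -0.016, "az": 2.5},
    {"dx": -0.06, "dy": -0.048, "az": 8},
    {"dx": -0.11, "dy": -0.089, "az": 14},
    {"dx": -0.16, "dy": -0.129, "az": 20},
    {"dx": -0.21, "dy": -0.169, "az": 26},
    {"dx": -0.26, "dy": -0.21, "az": 32},
    {"dx": -0.31, "dy": -0.25, "az": 38},
    {"dx": -0.36, "dy": -0.29, "az": 44},
    {"dx": -0.41, "dy": -0.331, "az": 49},
    {"dx": -0.45, "dy": -0.363, "az": 52},
    {"dx": -0.47, "dy": -0.379, "az": 53},
    {"dx": -0.48, "dy": -0.387, "az": 53.5},
    {"dx": -0.48, "dy": -0.387, "dz": 0.016, "az": 53.5},
    {"dx": -0.48, "dy": -0.387, "dz": 0.016, "az": 53.5}
  ],
  "claw": 1
}}

```text
invalid input at $.targets[0]: expected keys dx, dy, dz, ax, ay, az
```

Run:
```python
from h import *;from station import *
import pickle
s=snapshot("wrist");o=get_obs();print(o["t"],o["tool_pos"],o["tool_rot"],o["opening"],o["contact_force"],o["joints"])
pickle.dump((s,o),open("w0.pkl","wb"));cv2.imwrite("pics/w0.png",s["pixels"])
for c in "yr":
    for b in blobs(s,c,(0,0,560,420),100)[0]:print(c,b,plane(s,b[1],.079 if c=="y" else .139))
for p in((2,-34,84),(29,34,139)):
    q=s["K"]@np.linalg.inv(s["cam_to_world"])[:3]@np.r_[w(p),1];print(p,q[:2]/q[2])
print(rel(o,w((2,-37,90)),YAW+np.pi/2))
```

```text
0.15 [0.15993207 0.62949298 0.20570451] [-3.89783716e-01 -3.11716025e+00  2.28014256e-03] 0.9995805982049455 [-0.62861856  0.88896586 -0.01098662] [-1.38776074  0.62913429  0.0384569   1.51812458 -0.02698378  0.99631192
 -0.01996428]
(2, -34, 84) [ 22.00532987 515.15352651]
(29, 34, 139) [ 38.13116873 559.55889569]
(array([-0.4802, -0.3873,  0.1163]), array([-8.000e-02,  4.000e-02,  5.354e+01]))
```

View pics/w0.png

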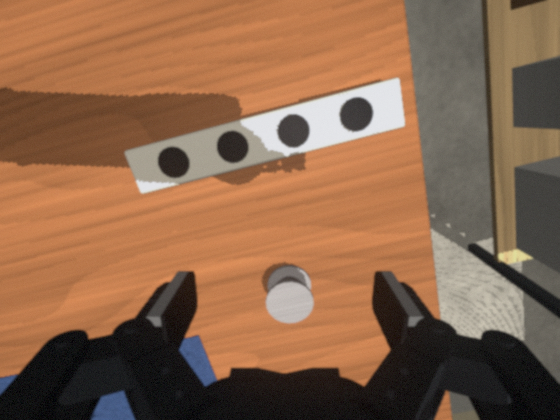

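The picture is from the start pose, because that move was refused: every row needs all six keys. It shows only the bench by the fingers, so I resend the move.

Call:
{"method": "send_rows", "body": {
  "targets": [
    {"dx": -0.02, "dy": -0.016, "dz": 0, "ax": 0, "ay": 0, "az": 2.5},
    {"dx": -0.06, "dy": -0.048, "dz": 0, "ax": 0, "ay": 0, "az": 8},
    {"dx": -0.11, "dy": -0.089, "dz": 0, "ax": 0, "ay": 0, "az": 14},
    {"dx": -0.16, "dy": -0.129, "dz": 0, "ax": 0, "ay": 0, "az": 20},
    {"dx": -0.21, "dy": -0.169, "dz": 0, "ax": 0, "ay": 0, "az": 26},
    {"dx": -0.26, "dy": -0.21, "dz": 0, "ax": 0, "ay": 0, "az": 32},
    {"dx": -0.31, "dy": -0.25, "dz": 0, "ax": 0, "ay": 0, "az": 38},
    {"dx": -0.36, "dy": -0.29, "dz": 0, "ax": 0, "ay": 0, "az": 44},
    {"dx": -0.41, "dy": -0.331, "dz": 0, "ax": 0, "ay": 0, "az": 49},
    {"dx": -0.45, "dy": -0.363, "dz": 0, "ax": 0, "ay": 0, "az": 52},
    {"dx": -0.47, "dy": -0.379, "dz": 0, "ax": 0, "ay": 0, "az": 53},
    {"dx": -0.48, "dy": -0.387, "dz": 0, "ax": 0, "ay": 0, "az": 53.5},
    {"dx": -0.48, "dy": -0.387, "dz": 0.016, "ax": 0, "ay": 0, "az": 53.5},
    {"dx": -0.48, "dy": -0.387, "dz": 0.016, "ax": 0, "ay": 0, "az": 53.5}
  ],
  "claw": 1
}}

```text
t: 1.9
tool_pos: [0.5275, 0.1384, 0.1885]
tool_rot: [-1.746, -2.608, 0.004]
contact_force: [-0.1, 0.3, -0.7]
opening: -0.001
finger_force: 0.0
```

Run:
```python
from h import *;from station import *
import pickle
s=snapshot("wrist");o=get_obs();print(o["t"],o["tool_pos"],o["tool_rot"],o["opening"],o["contact_force"],o["joints"])
pickle.dump((s,o),open("w1.pkl","wb"));cv2.imwrite("pics/w1.png",s["pixels"])
for c in "yr":
    for b in blobs(s,c,(0,0,560,420),100)[0]:print(c,b,plane(s,b[1],.079 if c=="y" else .139))
for p in((2,-34,84),(29,34,139)):
    q=s["K"]@np.linalg.inv(s["cam_to_world"])[:3]@np.r_[w(p),1];print(p,q[:2]/q[2])
print(rel(o,w((2,-37,90)),YAW+np.pi/2))
```

```text
1.95 [0.52814456 0.13842622 0.18922837] [-1.74590789e+00 -2.60858393e+00  2.48852677e-03] 0.0012501644393044578 [ 7.89135528e-02 -5.11025675e-04 -6.21126143e-01] [-0.51395072  0.51858848  0.30966044  1.83282606 -0.20838058  0.82479831
  0.29124766]
y (1318, [285.7, 202.1], [266, 182, 40, 41]) [0.5276059  0.14023486 0.079     ]
y (306, [238.8, 129.4], [230, 120, 19, 19]) [0.46440791 0.18553862 0.079     ]
r (2033, [166.1, 264.9], [140, 241, 53, 49]) [0.45353051 0.0719743  0.139     ]
r (787, [325.9, 132.5], [317, 110, 20, 49]) [0.52772756 0.21199858 0.139     ]
(2, -34, 84) [286.16726034 205.70716331]
(29, 34, 139) [326.17633069 133.21860122]
(array([-0.0033,  0.0009,  0.0992]), array([-0.16, -0.08,  0.21]))
```

View pics/w1.png

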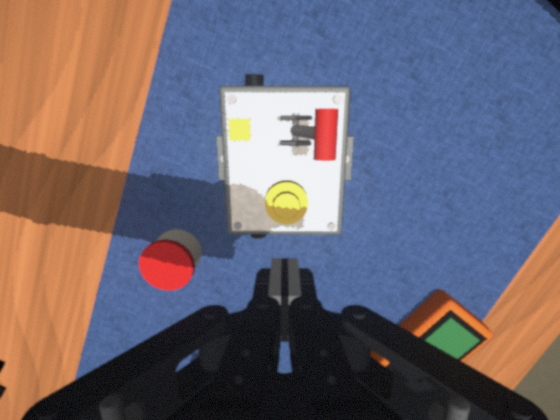

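The wrist view shows the yellow button at (287,201) and the red bar at (326,133), within about 1 mm of the prediction, with the box edges aligned to the picture. Now I descend and press in small steps.

Call:
{"method": "send_rows", "body": {
  "targets": [
    {"dx": -0.002, "dy": 0.001, "dz": 0.02, "ax": 0, "ay": 0, "az": 0},
    {"dx": -0.002, "dy": 0.001, "dz": 0.05, "ax": 0, "ay": 0, "az": 0},
    {"dx": -0.002, "dy": 0.001, "dz": 0.08, "ax": 0, "ay": 0, "az": 0},
    {"dx": -0.002, "dy": 0.001, "dz": 0.095, "ax": 0, "ay": 0, "az": 0},
    {"dx": -0.002, "dy": 0.001, "dz": 0.1, "ax": 0, "ay": 0, "az": 0},
    {"dx": -0.002, "dy": 0.001, "dz": 0.103, "ax": 0, "ay": 0, "az": 0},
    {"dx": -0.002, "dy": 0.001, "dz": 0.106, "ax": 0, "ay": 0, "az": 0},
    {"dx": -0.002, "dy": 0.001, "dz": 0.108, "ax": 0, "ay": 0, "az": 0},
    {"dx": -0.002, "dy": 0.001, "dz": 0.11, "ax": 0, "ay": 0, "az": 0},
    {"dx": -0.002, "dy": 0.001, "dz": 0.1115, "ax": 0, "ay": 0, "az": 0},
    {"dx": -0.002, "dy": 0.001, "dz": 0.1115, "ax": 0, "ay": 0, "az": 0}
  ]
}}

```text
t: 3.32
tool_pos: [0.5316, 0.1352, 0.0788]
tool_rot: [-1.751, -2.608, 0.0]
contact_force: [-0.3, -0.2, -0.2]
opening: -0.003
finger_force: 0.0
```

```bash
cat > look.py <<'E'
from h import *;from station import *
import sys
o=get_obs();print(o["t"],o["tool_pos"],o["contact_force"].round(2))
for n,roi in(("scene",(360,220,480,340)),("top",(130,140,212,215))):
    s=snapshot(n)
    for c in "yr":
        b=blobs(s,c,roi,8)[0];print(n,c,b)
    if n=="scene":cv2.imwrite(f"pics/{sys.argv[1]}.png",cv2.resize(s["pixels"][220:345,350:490],None,fx=4,fy=4))
for th in(0,.25,1.1):
    a=.2546-th;p=w((10+75*np.sin(a),34,66+75*np.cos(a)))
    s=snapshot("scene");q=s["K"]@np.linalg.inv(s["cam_to_world"])[:3]@np.r_[p,1];print(th,q[:2]/q[2])
E
sed -i 's/    s=snapshot("scene");q/    q/;s/^for n,roi/K={}\nfor n,roi/;s/    s=snapshot(n)/    s=K[n]=snapshot(n)/;s/^for th/s=K["scene"]\nfor th/' look.py; python3 look.py p1
```

```text
3.325 [0.53156076 0.13520907 0.07880759] [-0.28 -0.21 -0.19]
scene y [(278, [405.4, 287.7], [396, 278, 20, 19]), (63, [431.6, 271.1], [427, 268, 10, 8])]
scene r [(185, [364.2, 246.1], [360, 236, 11, 21]), (129, [448.2, 277.7], [439, 274, 19, 8])]
top y [(54, [185.7, 167.0], [182, 161, 8, 12]), (21, [167.0, 189.0], [165, 187, 5, 5])]
top r [(44, [150.4, 159.3], [145, 156, 12, 7])]
0 [447.72915284 278.08423339]
0.25 [445.81679411 269.83928442]
1.1 [436.83339047 255.25454702]
```

View pics/p1.png

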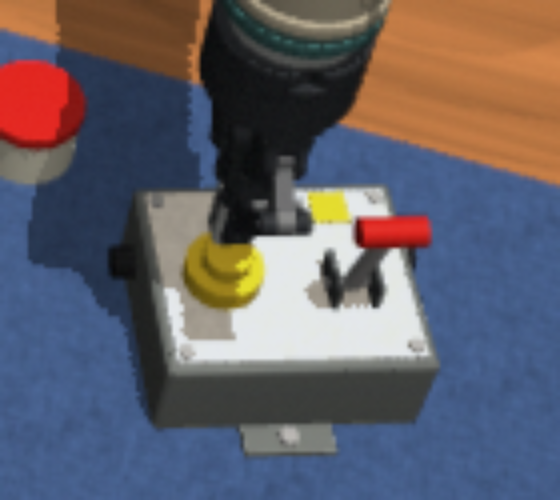

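Run:
```python
from h import *;from station import *
s=snapshot("scene");t=snapshot("top");o=get_obs();f=lambda s,p:(lambda q:(q[:2]/q[2]).round(1))(s["K"]@np.linalg.inv(s["cam_to_world"])[:3]@np.r_[p,1])
print(o["tool_pos"],f(s,o["tool_pos"]),"btn84",f(s,w((2,-34,84))),"btn74",f(s,w((2,-34,74))),"tip corners",[f(s,o["tool_pos"]+Ro.from_rotvec(o["tool_rot"]).apply((a,b,0))) for a,b in((.011,.0145),(.011,-.0145),(-.011,.0145),(-.011,-.0145))])
g=s["pixels"][265:305,385:430];cv2.imwrite("pics/g.png",cv2.resize(g,None,fx=16,fy=14,interpolation=cv2.INTER_NEAREST))
```

```text
[0.53164884 0.13527228 0.07893396] [404.7 285.1] btn84 [406.9 283.1] btn74 [406.  285.8] tip corners [array([411.1, 290.7]), array([408.5, 279.3]), array([400.8, 290.9]), array([398.3, 279.5])]
```

View pics/g.png

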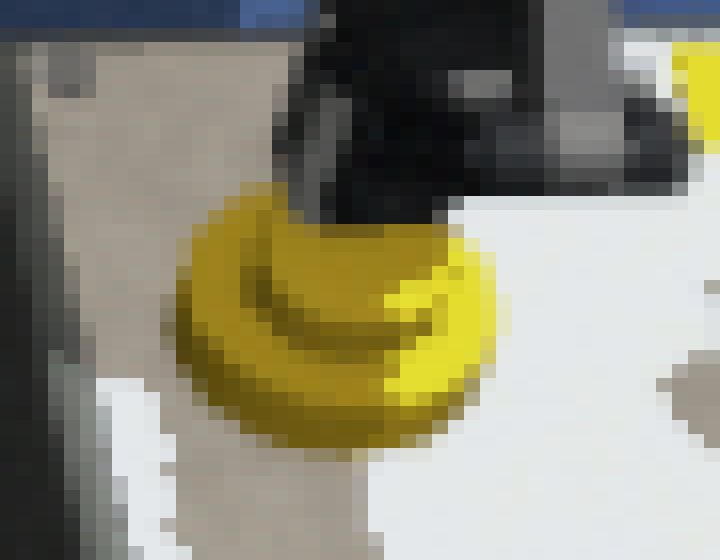

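The crop shows the finger tip ending at about (409,281), above the button; the button at (405,287) is not pressed. I check the tip position against the wrist image before going lower.

Run:
```python
from h import *;import pickle
from station import *
f=lambda s,p:(lambda q:(q[:2]/q[2]).round(1))(s["K"]@np.linalg.inv(s["cam_to_world"])[:3]@np.r_[p,1])
s,o=pickle.load(open("w1.pkl","rb"))
R=Ro.from_rotvec(o["tool_rot"])
for d in(-.02,-.01,0,.01):print(d,f(s,o["tool_pos"]+R.apply((0,0,d))))
C=np.eye(4);C[:3,:3]=R.as_matrix();C[:3,3]=o["tool_pos"];print((np.linalg.inv(C)@s["cam_to_world"]).round(3))
# dark tip in current views, by dark mask
for n,roi in(("scene",(385,250,430,300)),("top",(160,140,205,190))):
    s=snapshot(n);x0,y0,x1,y1=roi;g=s["pixels"][y0:y1,x0:x1].max(2)<60
    print(n,f(s,get_obs()["tool_pos"]));print("\n".join(f"{y0+i} "+"".join("#" if v else "." for v in r) for i,r in enumerate(g)))
```

```text
-0.02 [285.7 270.6]
-0.01 [285.6 262.1]
0 [285.5 254.5]
0.01 [285.5 247.6]
[[-0.    -0.952 -0.308  0.079]
 [ 1.     0.    -0.001 -0.001]
 [ 0.001 -0.308  0.952 -0.166]
 [ 0.     0.     0.     1.   ]]
scene [404.7 285.1]
250 ..................###########################
251 ..................###########################
252 ..................###########################
253 ..................###########################
254 ..................#########################..
255 ..................#########################..
256 ...................########################..
257 ....................######################...
258 ....................######################...
259 ...................################...####...
260 ...................################....###...
261 ...................################...###....
262 ...................###############....###....
263 ...................###############....###....
264 ...................###############.....#.....
265 ....................##############...........
266 .....................#############...........
267 ...................#######
[... 3437 characters left out ...]

176 .........................................####
177 .........................................###.
178 ..........................................##.
179 ..........................................##.
180 ..........................................##.
181 ..........................................###
182 .........................................####
183 .......................................######
184 ....................................#########
185 ..................................###########
186 ...............................############..
187 .............................############....
188 ...........................############......
189 ..........................###########........
```

Run:
```python
from h import *
from station import *
s=snapshot("scene");t=snapshot("top");o=get_obs();R=Ro.from_rotvec(o["tool_rot"])
for a,b in(((408.5,281),(181.5,170.5)),((408.5,281),(180,168)),((408.5,281),(181,166))):
    x,r=tri((s,a),(t,b));print(x.round(4),r,R.inv().apply(x-o["tool_pos"]).round(4))
a=cv2.resize(t["pixels"][140:200,140:215],(600,480),interpolation=cv2.INTER_CUBIC);cv2.imwrite("pics/t.png",a)
w0=snapshot("wrist");cv2.imwrite("pics/w2.png",np.hstack([a[:420,100:],w0["pixels"][:,140:440]]))
```

```text
[0.515  0.1406 0.0741] [0.0003 0.0003] [ 0.0113 -0.0134  0.0048]
[0.5205 0.1417 0.0823] [0.0011 0.0011] [ 0.0102 -0.0078 -0.0034]
[0.5249 0.1396 0.087 ] [0.0009 0.0009] [ 0.0067 -0.0046 -0.0081]
```

View pics/w2.png

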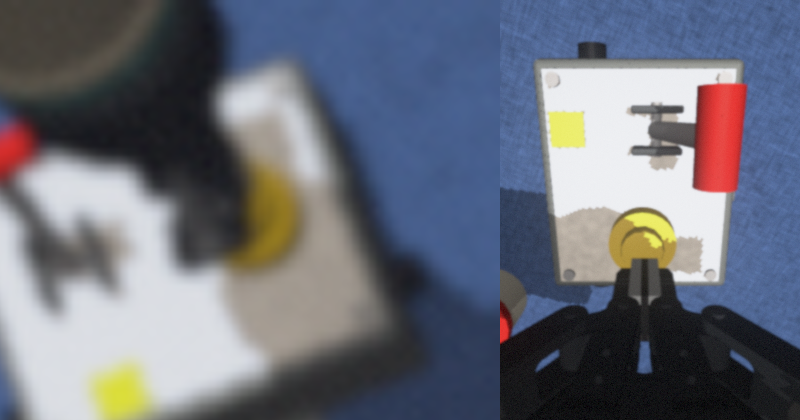

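The wrist view shows the tip right above the button but apparently short of it, and the force is zero. I keep descending slowly and watch the force.

Call:
{"method": "send_rows", "body": {
  "targets": [
    {"dx": 0, "dy": 0, "dz": 0.001, "ax": 0, "ay": 0, "az": 0},
    {"dx": 0, "dy": 0, "dz": 0.002, "ax": 0, "ay": 0, "az": 0},
    {"dx": 0, "dy": 0, "dz": 0.003, "ax": 0, "ay": 0, "az": 0},
    {"dx": 0, "dy": 0, "dz": 0.004, "ax": 0, "ay": 0, "az": 0}
  ]
}}

```text
t: 4.28
tool_pos: [0.5316, 0.1352, 0.0748]
tool_rot: [-1.751, -2.608, 0.0]
contact_force: [-0.4, 0.2, 1.0]
opening: -0.001
finger_force: 0.0
```

```bash
python3 look.py p2
```

```text
4.275 [0.53160798 0.13521432 0.07479023] [-0.38  0.22  1.02]
scene y [(268, [405.3, 288.0], [396, 279, 20, 18]), (62, [431.6, 271.1], [427, 268, 10, 8])]
scene r [(185, [364.2, 246.1], [360, 236, 11, 21]), (128, [448.2, 277.6], [439, 274, 19, 8])]
top y [(52, [185.9, 166.8], [183, 161, 7, 12]), (21, [167.0, 189.0], [165, 187, 5, 5])]
top r [(44, [150.4, 159.3], [145, 156, 12, 7])]
0 [447.72915284 278.08423339]
0.25 [445.81679411 269.83928442]
1.1 [436.83339047 255.25454702]
```

Call:
{"method": "send_rows", "body": {
  "targets": [
    {"dx": 0, "dy": 0, "dz": 0.001, "ax": 0, "ay": 0, "az": 0},
    {"dx": 0, "dy": 0, "dz": 0.002, "ax": 0, "ay": 0, "az": 0}
  ]
}}

```text
t: 4.62
tool_pos: [0.5317, 0.1353, 0.0729]
tool_rot: [1.751, 2.608, 0.0]
contact_force: [0.5, 0.2, 1.2]
opening: 0.002
finger_force: 0.0
```

Call:
{"method": "send_rows", "body": {
  "targets": [
    {"dx": 0, "dy": 0, "dz": 0.001, "ax": 0, "ay": 0, "az": 0},
    {"dx": 0, "dy": 0, "dz": 0.002, "ax": 0, "ay": 0, "az": 0}
  ]
}}

```text
t: 4.88
tool_pos: [0.5316, 0.1352, 0.0708]
tool_rot: [-1.751, -2.608, 0.0]
contact_force: [0.4, 0.1, -0.6]
opening: -0.001
finger_force: 0.0
```

Call:
{"method": "send_rows", "body": {
  "targets": [
    {"dx": 0, "dy": 0, "dz": 0.001, "ax": 0, "ay": 0, "az": 0},
    {"dx": 0, "dy": 0, "dz": 0.002, "ax": 0, "ay": 0, "az": 0}
  ]
}}

```text
t: 5.12
tool_pos: [0.5316, 0.1353, 0.0688]
tool_rot: [-1.751, -2.608, -0.0]
contact_force: [0.8, -0.6, -0.1]
opening: -0.002
finger_force: 0.0
```

```bash
python3 look.py p3
```

```text
5.125 [0.53163992 0.13525785 0.06884908] [ 0.81 -0.64 -0.12]
scene y [(244, [405.2, 288.6], [396, 279, 20, 18]), (62, [431.6, 271.1], [427, 268, 10, 8])]
scene r [(185, [364.2, 246.1], [360, 236, 11, 21]), (129, [448.2, 277.7], [439, 274, 19, 8])]
top y [(38, [186.3, 166.7], [185, 162, 4, 11]), (21, [167.0, 189.0], [165, 187, 5, 5])]
top r [(46, [150.4, 159.4], [145, 156, 12, 8])]
0 [447.72915284 278.08423339]
0.25 [445.81679411 269.83928442]
1.1 [436.83339047 255.25454702]
```

Call:
{"method": "send_rows", "body": {
  "targets": [
    {"dx": 0, "dy": 0, "dz": 0.001, "ax": 0, "ay": 0, "az": 0},
    {"dx": 0, "dy": 0, "dz": 0.002, "ax": 0, "ay": 0, "az": 0}
  ]
}}

```text
t: 5.48
tool_pos: [0.5316, 0.1352, 0.0669]
tool_rot: [-1.751, -2.608, -0.0]
contact_force: [0.2, -0.3, 0.1]
opening: 0.002
finger_force: 0.0
```

Call:
{"method": "send_rows", "body": {
  "targets": [
    {"dx": 0, "dy": 0, "dz": 0.001, "ax": 0, "ay": 0, "az": 0},
    {"dx": 0, "dy": 0, "dz": 0.002, "ax": 0, "ay": 0, "az": 0}
  ]
}}

```text
t: 5.72
tool_pos: [0.5316, 0.1352, 0.0648]
tool_rot: [-1.751, -2.608, 0.0]
contact_force: [0.4, 0.1, 0.3]
opening: -0.001
finger_force: 0.0
```

Call:
{"method": "send_rows", "body": {
  "targets": [
    {"dx": 0, "dy": 0, "dz": 0.001, "ax": 0, "ay": 0, "az": 0},
    {"dx": 0, "dy": 0, "dz": 0.002, "ax": 0, "ay": 0, "az": 0}
  ]
}}

```text
t: 5.98
tool_pos: [0.5317, 0.1353, 0.0628]
tool_rot: [-1.751, -2.608, -0.0]
contact_force: [0.2, 0.2, -1.3]
opening: -0.003
finger_force: 0.0
```

```bash
python3 look.py p4
```

```text
5.975 [0.53165687 0.13528533 0.06284595] [ 0.21  0.22 -1.35]
scene y [(216, [405.1, 289.2], [396, 279, 20, 18]), (62, [431.6, 271.1], [427, 268, 10, 8])]
scene r [(185, [364.2, 246.1], [360, 236, 11, 21]), (128, [448.1, 277.7], [439, 274, 18, 8])]
top y [(32, [186.5, 166.9], [185, 162, 4, 10]), (21, [167.0, 189.0], [165, 187, 5, 5])]
top r [(46, [150.4, 159.4], [145, 156, 12, 8])]
0 [447.72915284 278.08423339]
0.25 [445.81679411 269.83928442]
1.1 [436.83339047 255.25454702]
```

Call:
{"method": "send_rows", "body": {
  "targets": [
    {"dx": 0, "dy": 0, "dz": 0.001, "ax": 0, "ay": 0, "az": 0},
    {"dx": 0, "dy": 0, "dz": 0.002, "ax": 0, "ay": 0, "az": 0}
  ]
}}

```text
t: 6.32
tool_pos: [0.5316, 0.1353, 0.0609]
tool_rot: [-1.751, -2.608, -0.0]
contact_force: [0.3, -0.8, 0.6]
opening: -0.001
finger_force: 0.0
```

Call:
{"method": "send_rows", "body": {
  "targets": [
    {"dx": 0, "dy": 0, "dz": 0.001, "ax": 0, "ay": 0, "az": 0},
    {"dx": 0, "dy": 0, "dz": 0.002, "ax": 0, "ay": 0, "az": 0}
  ]
}}

```text
t: 6.58
tool_pos: [0.5316, 0.1352, 0.0588]
tool_rot: [-1.751, -2.608, 0.0]
contact_force: [0.0, 0.0, 0.8]
opening: 0.001
finger_force: 0.6
```

```bash
python3 look.py p5
python3 - <<'E'
import sys;sys.path.insert(0,'.')
from h import *;from station import *
a=snapshot("scene")["pixels"][260:305,385:430];b=snapshot("wrist")["pixels"][60:330,180:400]
cv2.imwrite("pics/v.png",np.hstack([cv2.resize(a,(450,540),interpolation=cv2.INTER_CUBIC)[:540],cv2.resize(b,(350,540))]))
E
```

```text
6.575 [0.53161339 0.13524585 0.0588421 ] [0.04 0.01 0.82]
scene y [(201, [405.0, 289.5], [396, 279, 20, 18]), (62, [431.6, 271.1], [427, 268, 10, 8])]
scene r [(185, [364.2, 246.1], [360, 236, 11, 21]), (129, [448.2, 277.7], [439, 274, 19, 8])]
top y [(28, [187.0, 166.8], [186, 162, 4, 10]), (21, [167.0, 189.0], [165, 187, 5, 5])]
top r [(46, [150.4, 159.4], [145, 156, 12, 8])]
0 [447.72915284 278.08423339]
0.25 [445.81679411 269.83928442]
1.1 [436.83339047 255.25454702]
```

Call:
{"method": "send_rows", "body": {
  "targets": [
    {"dx": 0, "dy": 0, "dz": 0.001, "ax": 0, "ay": 0, "az": 0},
    {"dx": 0, "dy": 0, "dz": 0.002, "ax": 0, "ay": 0, "az": 0}
  ]
}}

```text
t: 7.02
tool_pos: [0.5316, 0.1353, 0.0571]
tool_rot: [-1.751, -2.608, -0.0]
contact_force: [-1.7, 0.2, 4.6]
opening: -0.0
finger_force: 1.7
```

Call:
{"method": "send_rows", "body": {
  "targets": [
    {"dx": 0, "dy": 0, "dz": 0.001, "ax": 0, "ay": 0, "az": 0}
  ]
}}

```text
t: 7.15
tool_pos: [0.5316, 0.1352, 0.056]
tool_rot: [-1.751, -2.608, -0.0]
contact_force: [-1.2, -0.8, 3.0]
opening: -0.001
finger_force: 1.6
```

```bash
python3 look.py p6
```

```text
7.15 [0.53163867 0.13521563 0.05596671] [-1.17 -0.82  3.05]
scene y [(190, [404.7, 289.8], [396, 279, 20, 18]), (65, [431.8, 271.2], [427, 268, 11, 8])]
scene r [(185, [364.2, 246.1], [360, 236, 11, 21]), (126, [447.0, 271.6], [438, 268, 18, 8])]
top y [(28, [186.9, 166.3], [185, 162, 5, 10]), (21, [167.0, 189.0], [165, 187, 5, 5])]
top r [(40, [151.4, 164.6], [146, 162, 11, 6])]
0 [447.72915284 278.08423339]
0.25 [445.81679411 269.83928442]
1.1 [436.83339047 255.25454702]
```

The button is pressed and the lever is beginning to tip. I press it fully in.

Call:
{"method": "send_rows", "body": {
  "targets": [
    {"dx": 0, "dy": 0, "dz": 0.001, "ax": 0, "ay": 0, "az": 0},
    {"dx": 0, "dy": 0, "dz": 0.002, "ax": 0, "ay": 0, "az": 0},
    {"dx": 0, "dy": 0, "dz": 0.003, "ax": 0, "ay": 0, "az": 0},
    {"dx": 0, "dy": 0, "dz": 0.0035, "ax": 0, "ay": 0, "az": 0},
    {"dx": 0, "dy": 0, "dz": 0.0035, "ax": 0, "ay": 0, "az": 0},
    {"dx": 0, "dy": 0, "dz": 0.0035, "ax": 0, "ay": 0, "az": 0}
  ]
}}

```text
t: 8.0
tool_pos: [0.5317, 0.1353, 0.0524]
tool_rot: [1.751, 2.608, 0.0]
contact_force: [-1.3, 0.2, 4.3]
opening: 0.003
finger_force: 1.9
```

```bash
python3 look.py p7
```

```text
8.0 [0.53165901 0.13528683 0.05244566] [-1.25  0.2   4.33]
scene y [(174, [404.6, 290.1], [396, 279, 20, 18]), (51, [430.9, 270.9], [427, 268, 8, 8])]
scene r [(185, [364.2, 246.1], [360, 236, 11, 21]), (75, [439.7, 255.0], [433, 251, 13, 8])]
top y [(28, [187.0, 166.5], [185, 162, 5, 10]), (20, [166.9, 189.3], [164, 187, 6, 5])]
top r [(28, [161.9, 185.3], [157, 183, 10, 6])]
0 [447.72915284 278.08423339]
0.25 [445.81679411 269.83928442]
1.1 [436.83339047 255.25454702]
```

The bar now sits at scene (440,255) and top (162,185), which matches the 1.1 rad prediction, so the lever has dropped. I let go and move above and in front of the bar.

Call:
{"method": "send_rows", "body": {
  "targets": [
    {"dx": 0, "dy": 0, "dz": -0.01, "ax": 0, "ay": 0, "az": 0},
    {"dx": 0, "dy": 0, "dz": -0.03, "ax": 0, "ay": 0, "az": 0},
    {"dx": 0, "dy": 0, "dz": -0.06, "ax": 0, "ay": 0, "az": 0},
    {"dx": 0, "dy": 0, "dz": -0.09, "ax": 0, "ay": 0, "az": 0},
    {"dx": 0, "dy": 0, "dz": -0.11, "ax": 0, "ay": 0, "az": 0},
    {"dx": 0, "dy": -0.02, "dz": -0.115, "ax": 0, "ay": 0, "az": 0},
    {"dx": 0.02, "dy": -0.05, "dz": -0.115, "ax": 0, "ay": 0, "az": 0},
    {"dx": 0.05, "dy": -0.08, "dz": -0.115, "ax": 0, "ay": 0, "az": 0},
    {"dx": 0.07, "dy": -0.095, "dz": -0.115, "ax": 0, "ay": 0, "az": 0},
    {"dx": 0.072, "dy": -0.095, "dz": -0.115, "ax": 0, "ay": 0, "az": 0},
    {"dx": 0.072, "dy": -0.095, "dz": -0.115, "ax": 0, "ay": 0, "az": 0}
  ]
}}

```text
t: 9.48
tool_pos: [0.4176, 0.1659, 0.1678]
tool_rot: [1.751, 2.607, 0.002]
contact_force: [-0.6, 0.1, 0.5]
opening: 0.002
finger_force: 0.0
```

```bash
python3 look.py p8
python3 - <<'E'
from h import *;from station import *
o=get_obs();s=snapshot("wrist");print("r",blobs(s,"r",(0,0,560,420),100)[0])
a=.2546-1.1
p=w((10+75*np.sin(a),34,66+75*np.cos(a)));q=s["K"]@np.linalg.inv(s["cam_to_world"])[:3]@np.r_[p,1];print(p,q[:2]/q[2])
print(rel(o,p),rel(o,w((-87,34,76)),YAW+np.pi/2),o["joints"])
cv2.imwrite("pics/w8.png",np.hstack([s["pixels"][:,100:480],cv2.resize(snapshot("scene")["pixels"][200:340,350:490],(420,420))]))
E
```

```text
9.475 [0.41759259 0.16586901 0.16776446] [-0.56  0.14  0.53]
scene y [(296, [405.5, 287.2], [396, 278, 20, 19]), (52, [430.9, 271.0], [427, 268, 8, 8])]
scene r [(185, [364.2, 246.1], [360, 236, 11, 21]), (111, [437.1, 254.8], [429, 251, 17, 8])]
top y [(121, [182.7, 166.6], [177, 161, 13, 12]), (21, [166.9, 189.4], [164, 187, 6, 6])]
top r [(29, [161.9, 185.4], [157, 183, 10, 6])]
0 [447.72915284 278.08423339]
0.25 [445.81679411 269.83928442]
1.1 [436.83339047 255.25454702]
r [(628, [342.7, 224.6], [334, 205, 19, 41]), (399, [480.8, 2.7], [437, 0, 75, 9]), (146, [237.2, 307.9], [227, 303, 21, 11])]
[0.45855435 0.18325444 0.1157574 ] [342.87287979 222.95441474]
[0.0012 0.0445 0.0519] (array([0.0012, 0.0036, 0.0916]), array([ 0.06,  0.03, -0.03])) [-0.66969309  0.4227375   0.31565911  2.10531596 -0.21334144  0.64199571
  0.17837226]
```

View pics/w8.png

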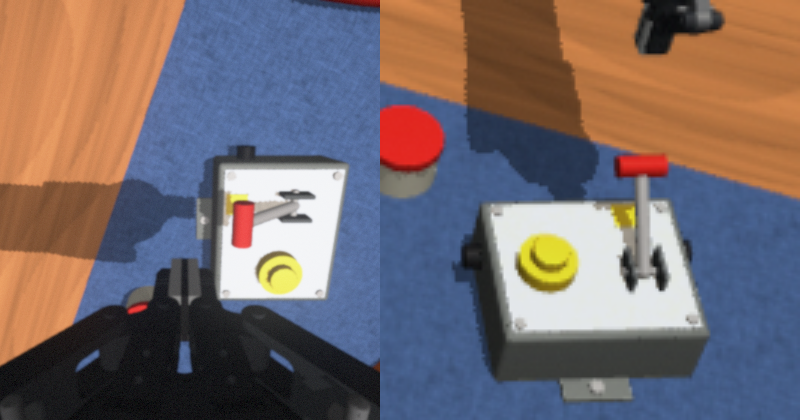

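The lever is down and the button is out (scene (437,255) and (405,287)), and the fingers are in front of the bar. The tip sits about 24 mm behind the TCP, as measured at button contact. I lower the fingers in front of the bar.

Call:
{"method": "send_rows", "body": {
  "targets": [
    {"dx": -0.001, "dy": 0, "dz": 0.02, "ax": 0, "ay": 0, "az": 0},
    {"dx": -0.002, "dy": 0, "dz": 0.05, "ax": 0, "ay": 0, "az": 0},
    {"dx": -0.003, "dy": 0, "dz": 0.075, "ax": 0, "ay": 0, "az": 0},
    {"dx": -0.003, "dy": 0, "dz": 0.088, "ax": 0, "ay": 0, "az": 0},
    {"dx": -0.003, "dy": 0, "dz": 0.088, "ax": 0, "ay": 0, "az": 0},
    {"dx": -0.003, "dy": 0.01, "dz": 0.088, "ax": 0, "ay": 0, "az": 0},
    {"dx": -0.003, "dy": 0.016, "dz": 0.088, "ax": 0, "ay": 0, "az": 0},
    {"dx": -0.003, "dy": 0.016, "dz": 0.088, "ax": 0, "ay": 0, "az": 0}
  ]
}}

```text
t: 10.68
tool_pos: [0.4336, 0.1698, 0.0799]
tool_rot: [1.75, 2.608, 0.003]
contact_force: [-0.3, 0.0, -0.2]
opening: 0.002
finger_force: 0.0
```

```bash
python3 look.py p9|head -4
python3 - <<'E'
from h import *;from station import *
o=get_obs();s=snapshot("wrist");print("r",blobs(s,"r",(0,0,560,420),100)[0],o["contact_force"])
print("local tcp",Ro.from_euler("z",-YAW).apply(o["tool_pos"]-O))
cv2.imwrite("pics/w9.png",np.hstack([s["pixels"][:,100:480],cv2.resize(snapshot("scene")["pixels"][200:340,350:490],(420,420))]))
E
```

```text
10.675 [0.43360316 0.16981347 0.07994431] [-0.29  0.01 -0.24]
scene y [(296, [405.5, 287.2], [396, 278, 20, 19]), (52, [430.8, 270.9], [427, 268, 8, 8])]
scene r [(185, [364.2, 246.1], [360, 236, 11, 21]), (108, [437.4, 254.9], [430, 251, 16, 8])]
top y [(121, [182.7, 166.6], [177, 161, 13, 12]), (15, [168.2, 189.2], [166, 187, 5, 5])]
r [(1475, [343.8, 280.8], [329, 253, 33, 60])] [ 0.22514253 -0.05994603  0.69253631]
local tcp [-0.07557067  0.03098788  0.07967494]
```

View pics/w9.png

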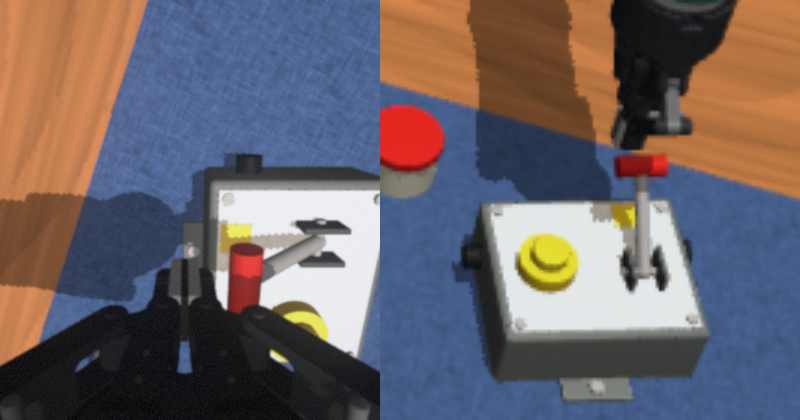

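The wrist view shows the bar at (345,281) beside the finger tip at (285,260). The scene view shows the tip at (433,248), just in front of the bar at (437,255), as predicted. I push along the arc.

Call:
{"method": "send_rows", "body": {
  "targets": [
    {"dx": 0, "dy": 0.007, "dz": 0, "ax": 0, "ay": 0, "az": 0},
    {"dx": 0, "dy": 0.013, "dz": 0, "ax": 0, "ay": 0, "az": 0},
    {"dx": 0, "dy": 0.019, "dz": -0.004, "ax": 0, "ay": 0, "az": 0},
    {"dx": 0, "dy": 0.024, "dz": -0.008, "ax": 0, "ay": 0, "az": 0},
    {"dx": 0, "dy": 0.029, "dz": -0.011, "ax": 0, "ay": 0, "az": 0},
    {"dx": 0, "dy": 0.034, "dz": -0.014, "ax": 0, "ay": 0, "az": 0}
  ]
}}

```text
t: 11.62
tool_pos: [0.4532, 0.1778, 0.0932]
tool_rot: [-1.744, -2.596, 0.026]
contact_force: [-21.3, -9.2, 30.0]
opening: 0.001
finger_force: 14.3
```

```bash
cat > st.py <<'E'
from h import *;from station import *
o=get_obs();s=snapshot("wrist");t=snapshot("scene");print("wr",blobs(s,"r",(0,0,560,420),60)[0],"\nsc",blobs(t,"r",(390,220,480,340),8)[0],o["contact_force"].round(1),o["t"])
print("local tcp",Ro.from_euler("z",-YAW).apply(o["tool_pos"]-O).round(4))
for th in(0,.1,.2,.4,.6,.8,1.1):
    a=.2546-th;p=w((10+75*np.sin(a),34,66+75*np.cos(a)))
    f=lambda s:(lambda q:(q[:2]/q[2]).round(1))(s["K"]@np.linalg.inv(s["cam_to_world"])[:3]@np.r_[p,1]);print(th,"wrist",f(s),"scene",f(t))
E
python3 st.py
```

```text
wr [(1341, [326.7, 278.8], [311, 252, 32, 61]), (216, [187.0, 360.5], [175, 351, 25, 21])] 
sc [(114, [440.4, 256.7], [432, 253, 17, 8])] [-21.3  -9.2  30. ] 11.625
local tcp [-0.0531  0.031   0.0932]
0 wrist [464.4 292.4] scene [447.7 278.1]
0.1 wrist [449.6 294.1] scene [447.  274.6]
0.2 wrist [433.5 294.9] scene [446.2 271.4]
0.4 wrist [399.1 293.7] scene [444.4 265.6]
0.6 wrist [364.6 288.9] scene [442.4 261. ]
0.8 wrist [333.3 281.4] scene [440.2 257.6]
1.1 wrist [296.9 267. ] scene [436.8 255.3]
```

The force is 38 N along the lever: the flare of the finger linkage sits over the bar. I back off and turn the tool 90°, so that the flat finger side (tool −x) does the pushing.

Call:
{"method": "send_rows", "body": {
  "targets": [
    {"dx": 0, "dy": -0.02, "dz": -0.003, "ax": 0, "ay": 0, "az": 0},
    {"dx": 0, "dy": -0.035, "dz": 0, "ax": 0, "ay": 0, "az": 0},
    {"dx": 0, "dy": -0.048, "dz": -0.005, "ax": 0, "ay": 0, "az": 0},
    {"dx": 0, "dy": -0.052, "dz": -0.03, "ax": 0, "ay": 0, "az": 0},
    {"dx": 0, "dy": -0.052, "dz": -0.06, "ax": 0, "ay": 0, "az": -5},
    {"dx": 0, "dy": -0.052, "dz": -0.08, "ax": 0, "ay": 0, "az": -15},
    {"dx": 0, "dy": -0.052, "dz": -0.08, "ax": 0, "ay": 0, "az": -25},
    {"dx": 0, "dy": -0.052, "dz": -0.08, "ax": 0, "ay": 0, "az": -35},
    {"dx": 0, "dy": -0.052, "dz": -0.08, "ax": 0, "ay": 0, "az": -45},
    {"dx": 0, "dy": -0.052, "dz": -0.08, "ax": 0, "ay": 0, "az": -55},
    {"dx": 0, "dy": -0.052, "dz": -0.08, "ax": 0, "ay": 0, "az": -65},
    {"dx": 0, "dy": -0.052, "dz": -0.08, "ax": 0, "ay": 0, "az": -75},
    {"dx": 0, "dy": -0.052, "dz": -0.08, "ax": 0, "ay": 0, "az": -84},
    {"dx": 0, "dy": -0.052, "dz": -0.08, "ax": 0, "ay": 0, "az": -90},
    {"dx": 0, "dy": -0.052, "dz": -0.08, "ax": 0, "ay": 0, "az": -90}
  ]
}}

```text
t: 13.6
tool_pos: [0.4161, 0.1623, 0.1737]
tool_rot: [-0.603, 3.083, 0.0]
contact_force: [-0.1, 0.7, -0.0]
opening: 0.001
finger_force: 0.0
```

```bash
python3 st.py;python3 - <<'E'
from h import *;from station import *
o=get_obs();print(o["joints"],rel(o,w((-90,34,77)),YAW+np.pi))
E
```

```text
wr [(3136, [130.9, 155.6], [99, 124, 65, 64]), (1362, [437.2, 308.2], [419, 274, 37, 72])] 
sc [(111, [437.1, 254.8], [429, 251, 17, 8])] [-0.1  0.7 -0. ] 13.6
local tcp [-0.0934  0.0306  0.1737]
0 wrist [288.4 369.2] scene [447.7 278.1]
0.1 wrist [288.5 363.6] scene [447.  274.6]
0.2 wrist [288.5 357. ] scene [446.2 271.4]
0.4 wrist [288.6 341.3] scene [444.4 265.6]
0.6 wrist [288.6 323.1] scene [442.4 261. ]
0.8 wrist [288.6 303.7] scene [440.2 257.6]
1.1 wrist [288.4 275.7] scene [436.8 255.3]
[-0.33867699  0.39517901 -0.12994802  2.09585013  0.08227225  0.65485825
  1.43282984] (array([-0.0034,  0.0033,  0.0966]), array([-0.01,  0.02, -0.08]))
```

Call:
{"method": "send_rows", "body": {
  "targets": [
    {"dx": 0, "dy": 0.003, "dz": 0.03, "ax": 0, "ay": 0, "az": 0},
    {"dx": 0, "dy": 0.003, "dz": 0.07, "ax": 0, "ay": 0, "az": 0},
    {"dx": 0, "dy": 0.003, "dz": 0.09, "ax": 0, "ay": 0, "az": 0},
    {"dx": 0, "dy": 0.003, "dz": 0.096, "ax": 0, "ay": 0, "az": 0},
    {"dx": -0.01, "dy": 0.003, "dz": 0.096, "ax": 0, "ay": 0, "az": 0},
    {"dx": -0.02, "dy": 0.003, "dz": 0.096, "ax": 0, "ay": 0, "az": 0},
    {"dx": -0.028, "dy": 0.003, "dz": 0.095, "ax": 0, "ay": 0, "az": 0},
    {"dx": -0.033, "dy": 0.003, "dz": 0.092, "ax": 0, "ay": 0, "az": 0},
    {"dx": -0.038, "dy": 0.003, "dz": 0.088, "ax": 0, "ay": 0, "az": 0}
  ]
}}

```text
t: 14.82
tool_pos: [0.4461, 0.178, 0.0855]
tool_rot: [0.604, -3.075, 0.003]
contact_force: [-8.9, -2.8, 8.1]
opening: -0.002
finger_force: 4.6
```

```bash
python3 st.py
```

```text
wr [(7335, [55.1, 120.3], [6, 73, 100, 96]), (2457, [486.7, 329.5], [461, 289, 53, 85])] 
sc [(112, [438.8, 255.4], [431, 252, 17, 8])] [-8.9 -2.8  8.1] 14.825
local tcp [-0.0597  0.0338  0.0855]
0 wrist [284.4 452.2] scene [447.7 278.1]
0.1 wrist [284.5 445. ] scene [447.  274.6]
0.2 wrist [284.5 435.8] scene [446.2 271.4]
0.4 wrist [284.5 411.9] scene [444.4 265.6]
0.6 wrist [284.5 382.2] scene [442.4 261. ]
0.8 wrist [284.6 349.7] scene [440.2 257.6]
1.1 wrist [284.6 302.6] scene [436.8 255.3]
```

The pads are grippy, so the push must follow the arc, with the rise slightly leading. I do that now.

Call:
{"method": "send_rows", "body": {
  "targets": [
    {"dx": 0.002, "dy": 0, "dz": -0.003, "ax": 0, "ay": 0, "az": 0},
    {"dx": -0.001, "dy": 0, "dz": -0.006, "ax": 0, "ay": 0, "az": 0},
    {"dx": -0.005, "dy": 0, "dz": -0.009, "ax": 0, "ay": 0, "az": 0},
    {"dx": -0.01, "dy": 0, "dz": -0.0125, "ax": 0, "ay": 0, "az": 0},
    {"dx": -0.015, "dy": 0, "dz": -0.0155, "ax": 0, "ay": 0, "az": 0}
  ]
}}

```text
t: 15.55
tool_pos: [0.4644, 0.1856, 0.1012]
tool_rot: [-0.606, 3.082, 0.0]
contact_force: [-0.7, -0.3, 0.3]
opening: 0.0
finger_force: 0.2
```

```bash
python3 st.py|head -3
```

```text
wr [(7005, [63.5, 89.1], [16, 42, 96, 95]), (2633, [477.6, 307.5], [451, 261, 55, 97])] 
sc [(122, [441.8, 259.2], [434, 256, 17, 8])] [-0.7 -0.3  0.3] 15.55
local tcp [-0.0398  0.0339  0.1012]
```

Call:
{"method": "send_rows", "body": {
  "targets": [
    {"dx": -0.005, "dy": 0, "dz": -0.0025, "ax": 0, "ay": 0, "az": 0},
    {"dx": -0.01, "dy": 0, "dz": -0.0045, "ax": 0, "ay": 0, "az": 0},
    {"dx": -0.015, "dy": 0, "dz": -0.006, "ax": 0, "ay": 0, "az": 0},
    {"dx": -0.02, "dy": 0, "dz": -0.007, "ax": 0, "ay": 0, "az": 0},
    {"dx": -0.025, "dy": 0, "dz": -0.0075, "ax": 0, "ay": 0, "az": 0},
    {"dx": -0.03, "dy": 0, "dz": -0.0075, "ax": 0, "ay": 0, "az": 0},
    {"dx": -0.035, "dy": 0, "dz": -0.0075, "ax": 0, "ay": 0, "az": 0}
  ]
}}

```text
t: 16.52
tool_pos: [0.4963, 0.1986, 0.1083]
tool_rot: [0.606, -3.083, -0.0]
contact_force: [-0.1, -0.7, -0.3]
opening: 0.002
finger_force: 0.0
```

```bash
python3 st.py|head -6
```

```text
wr [(6886, [60.5, 39.6], [11, 0, 98, 87]), (2732, [480.1, 272.4], [453, 224, 56, 100])] 
sc [(132, [446.9, 271.6], [438, 268, 18, 8])] [-0.1 -0.7 -0.3] 16.525
local tcp [-0.0053  0.0339  0.1083]
0 wrist [284.4 335.7] scene [447.7 278.1]
0.1 wrist [284.4 326.2] scene [447.  274.6]
0.2 wrist [284.4 315.1] scene [446.2 271.4]
```

Call:
{"method": "send_rows", "body": {
  "targets": [
    {"dx": -0.004, "dy": 0, "dz": 0, "ax": 0, "ay": 0, "az": 0},
    {"dx": -0.008, "dy": 0, "dz": 0, "ax": 0, "ay": 0, "az": 0},
    {"dx": -0.011, "dy": 0, "dz": 0.001, "ax": 0, "ay": 0, "az": 0},
    {"dx": -0.011, "dy": 0, "dz": 0.001, "ax": 0, "ay": 0, "az": 0}
  ]
}}

```text
t: 17.12
tool_pos: [0.5064, 0.2027, 0.1073]
tool_rot: [0.606, -3.083, -0.0]
contact_force: [-0.3, -0.7, 0.2]
opening: -0.001
finger_force: 0.0
```

```bash
python3 st.py|head -5
```

```text
wr [(5635, [57.9, 30.2], [5, 0, 100, 70]), (2837, [483.1, 262.6], [455, 214, 58, 101])] 
sc [(135, [448.1, 277.5], [439, 274, 19, 8])] [-0.3 -0.7  0.2] 17.125
local tcp [0.0055 0.034  0.1073]
0 wrist [284.4 320. ] scene [447.7 278.1]
0.1 wrist [284.4 309.9] scene [447.  274.6]
```

The bar is back at scene (448.1,277.5); its initial position was (448.2,277.7). I retreat straight back, then up.

Call:
{"method": "send_rows", "body": {
  "targets": [
    {"dx": 0.005, "dy": 0, "dz": 0, "ax": 0, "ay": 0, "az": 0},
    {"dx": 0.02, "dy": 0, "dz": 0, "ax": 0, "ay": 0, "az": 0},
    {"dx": 0.05, "dy": 0, "dz": 0, "ax": 0, "ay": 0, "az": 0},
    {"dx": 0.085, "dy": 0, "dz": -0.01, "ax": 0, "ay": 0, "az": 0},
    {"dx": 0.09, "dy": 0, "dz": -0.05, "ax": 0, "ay": 0, "az": 0},
    {"dx": 0.09, "dy": 0, "dz": -0.09, "ax": 0, "ay": 0, "az": 0},
    {"dx": 0.09, "dy": 0, "dz": -0.09, "ax": 0, "ay": 0, "az": 0},
    {"dx": 0.09, "dy": 0, "dz": -0.09, "ax": 0, "ay": 0, "az": 0}
  ]
}}

```text
t: 18.23
tool_pos: [0.4223, 0.1682, 0.1971]
tool_rot: [0.606, -3.082, 0.0]
contact_force: [0.0, 0.0, -0.2]
opening: -0.005
finger_force: 0.0
```

```bash
python3 look.py p20
python3 - <<'E'
from h import *;from station import *;import pickle
a=blobs(snapshot("scene"),"r",(235,230,290,280),8)[0];b=blobs(pickle.load(open("scene0.pkl","rb")),"r",(235,230,290,280),8)[0];print("other",a,b)
E
```

```text
18.225 [0.42229097 0.168188   0.19706125] [ 0.04  0.02 -0.21]
scene y [(296, [405.5, 287.2], [396, 278, 20, 19]), (62, [431.6, 271.1], [427, 268, 10, 8])]
scene r [(186, [364.2, 246.1], [360, 236, 11, 21]), (129, [448.2, 277.7], [439, 274, 19, 8])]
top y [(120, [182.7, 166.6], [177, 161, 13, 12]), (21, [167.0, 189.0], [165, 187, 5, 5])]
top r [(45, [149.6, 159.8], [144, 157, 12, 7])]
0 [447.72915284 278.08423339]
0.25 [445.81679411 269.83928442]
1.1 [436.83339047 255.25454702]
other [(103, [262.7, 250.4], [255, 246, 16, 10])] [(103, [262.7, 250.4], [255, 246, 16, 10])]
```

The lever, the button and the other switch all match their initial images, and the arm is clear.

```bash
python3 -c "
from station import *
print(finish_job())"
```

```text
the job is handed in; nothing more can be done
None
```

I pressed the yellow test button, the lever dropped by itself, and I let go and lifted it back home; the blue-button switch's lever stayed up, and the job is handed in, with no verdict returned. The first lift jammed at about 38 N on the fingers, so I let the lever fall forward again and redid it.

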